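Make up two specimen kits for the microscope

TASK

Make up the two specimen kits. The three-compartment tray gets the tall vial in its middle compartment and the stand magnifier and the knucklebone in the two end compartments, one each, either way round; the two-compartment tray gets the long bone lying lengthwise in its long compartment and the squat jar in its short one. Set each thing down gently (no dropping) on the tray floor near the middle of its compartment, vial, jar and magnifier upright, and leave the scale bar, the cup and the remote where they are.

Things in the scene. Friction and masses are not known exactly. Their poses are not given: they have to be found in the camera images.
- tray_three: Shallow white-rimmed tray, grey inside, with three equal compartments in a row, fixed to the table. Outer size 92 (x) x 244 (y) x 10 (z) mm; floor 3 mm thick, walls and dividers 4 mm thick, all rims 10 mm above the table. Origin: centre of the underside, on the table. The row runs along its y axis: compartments centred at y = -80, 0 and +80 mm (x = 0), each 84 mm (x) by about 76 mm (y) inside. The tray's yaw is within 0.2 rad of the world axes.
- tray_two: Shallow white-rimmed tray, grey inside, with two unequal compartments, fixed to the table. Outer size 92 (x) x 206 (y) x 10 (z) mm; floor 3 mm thick, walls and divider 4 mm thick, all rims 10 mm above the table. Origin: centre of the underside. The long compartment is centred at y = -40 mm (84 mm in x, 118 mm in y inside), the short one at y = +61 mm (84 x 76 mm inside), both at x = 0. The tray's yaw is within 0.2 rad of the world axes.
- vial: Tall sample vial standing upright, white with a paper label and a grey cap: cylinder of diameter 32 mm, 60 mm high, 35 to 70 g. Origin: centre of its underside; z up its axis.
- jar: Squat sample jar standing upright, brown glass with a black lid: cylinder of diameter 52 mm, 42 mm high, 77 to 154 g. Origin: centre of its underside; z up its axis.
- magnifier: Stand magnifier (loupe) standing upright: steel foot of diameter 46 mm and 9 mm high, above it a straight black barrel of diameter 34 mm with a glass lens in a metal rim on top, 48 mm high overall, 63 to 126 g. Origin: centre of its underside; z up its axis.
- knucklebone: Short stout ankle bone (knucklebone), ivory coloured, lying on the table: 52 (x) x 34 (y) x 28 (z) mm, its two flat flanks facing +y and -y, 42 to 84 g. Origin: its centre, 14 mm above what it lies on.
- long_bone: Slender long bone, ivory coloured, lying on the table along its own x axis: 96 mm long; round shaft of diameter 20 mm in the middle 50 mm, thicker ends 30 mm wide (y) and 24 mm high, 56 to 112 g. Origin: its centre, at mid-shaft, 12 mm above what it lies on.
- scale_bar: Photo scale bar with black and white bands lying flat among the stock, 90 (x) x 22 (y) x 10 (z) mm; not part of a kit, leave it. Origin: centre of its underside.
- cup: White ceramic cup standing beside the trays, diameter 72 mm at the rim, 58 mm high; leave it. Origin: centre of its underside.
- remote: Black presentation remote lying beside the trays, 100 (x) x 32 (y) x 16 (z) mm; leave it. Origin: centre of its underside.
There are look-alikes about, which are no part of the job. Leave any yellow look-alike of the vial alone.

How it is judged:
By the outcome, as a careful person would: the job done as asked, in the order asked, and still so for the second after the job is handed in, with the robot touching nothing.
It also fails if it takes over 131 s, if anything falls off the work surface, if the arm or the gripper's body presses on something with over 40 N, if the wrist force passes 120 N, or if a joint passes its speed limit or range.

ROBOT

A 6-joint arm with a two-finger parallel gripper is mounted at the origin on the work surface. World frame = base frame: x ahead of the robot, y to its left, z up, the work surface at z = 0. Lengths are in m, angles in degrees, forces in N, time in s.
With the tool pointing down it reaches from about 0.35 to 0.875 m from the base axis. Payload 4.2 kg.
Tool frame: the origin (TCP) lies on the centre line of the jaws, within the pads' length; the fingertips stand tip_reach ahead of it and the grasp point (between the pads) is the TCP (tip_reach is the distance from the TCP to the fingertips, in m); z points along the fingers, y is the line along which they close (so a half turn about z gives the same grasp; the last joint's range is limited). The gripper opens to 87 mm and grips with 3 to 60 N. Pads are 19 mm wide; open, the fingers measure 117 mm over their backs; the gripper's body (75 mm by 190 mm) begins 51 mm behind the grasp point.
Start: joints at [-52.449, 22.042, 0.453, 0, -68.411, -14.817], TCP at [0.242, -0.576, 0.242] pointing down, gripper open.
Joint ranges: [-179.83, 179.83], [-69.29, 118.12], [-61.27, 80.66], [-181.25, 117.63], [-171.15, -9.14], [-177.46, 177.46]. Speed limits (degrees/s): [159.86, 159.86, 180, 180, 180, 180].

INTERFACE

Orientations are given as a 3x3 rotation matrix whose columns are the frame's x, y, z axes.
In Python, from station import sense, capture, finish_job, tip_reach gives the robot as it stands.
- The arm moves only by the tool arm_command, never from a script. Its argument "deltas" is a list of rows, each a list of 7 numbers: the turn, a rotation vector about the tool's x, y, z in rad, then the shift along the tool's x, y, z in cm, then the closure, from -1 (fully open) to 1 (shut), so that 0 is half open. In form: [[rx, ry, rz, dx, dy, dz, hand], ...]. A call has 1 to 8 rows; each row is the pose to reach, as a shift and turn from the pose commanded when the call began, along the tool's axes at that moment; what a row does not reach only later rows make up. A row lasts 1/12 s, in which the tool goes at most 41.7 mm and 7.16 degrees, less where a joint would pass 70% of its speed; a pose out of reach is approached as far as the arm can. A call with a gripper value outside its range is refused whole. The fingers move at their own pace and stop on an object; the grip force is fixed at half the most. Time passes only in rows, so rows that repeat a pose let the fingers close. It gives the time, the measured TCP pose, the force, the opening and the grip force at its end, in the units of the state.
- sense(): the state, without advancing time (a new reading comes with each control period).
- capture(name): name is "scene" or "top"; returns a dict with "pixels" (384x512x3 uint8, blue, green, red), "fovy" (degrees; the focal length in pixels is half the picture's height over the tangent of half this angle, whatever the lens; pixels are square), "cx", "cy" (the principal point, pixels), "k1" (the pictures are not rectified: a ray, as slopes to the right and down, at radius r is drawn at 1 + k1 r^2 times it, then the intrinsics apply), "rvec" (rotation vector, rad) and "tvec" (3), from world to camera coordinates, as OpenCV has them. Camera axes: x right, y down, z forward; pixel columns grow to the right and rows downward; lengths in m; the calibration is good to about 2 mm. A picture is of the moment at which its call begins. There is no depth.
- finish_job(): hands the job in; it is judged then, once.
The state is a dict: "time_s": time; "joints": joint angles; "joint_velocities": joint speeds; "effort": joint torques, N m; "tcp_pos": TCP position; "ee_rot": TCP orientation; "wrist_force": force on the tool from outside, world axes, zero at the start; "moment": the same for the moment, N m; "gripper_width": opening from 0.0 (shut) to 1.0 (fully open); "gripper_force": force on a finger pad.
Only numpy, scipy, OpenCV 4.12 (cv2) and the standard library are available. Lean on these libraries where they do the work, as an engineer would, in place of code of your own. Each camera call takes 0.05 s, during which the arm holds its last target. There are 200 camera calls.

## Working session

There is one attempt and no reset: what is moved stays moved. The work goes in short steps, Python scripts to look and compute and a tool call to move; the robot and the scene stay as the last step left them, time stands still between calls to the robot, and variables do not carry over. Pictures are saved under pics/ and viewed, at most 14 in all, crops included, and the job is handed in when it is done.

Besides the shell and the picture viewer there is one more tool, called after "Emit:" as name([rows], argument=value, ...), one row to a line, values as JSON. arm_command: Moves the arm, as the interface text tells. Its arguments: {"type":"object","properties":{"deltas":{"type":"array"}},"required":["deltas"]}

```bash
mkdir -p pics; ls; cat > h.py <<'E'
import numpy as np, cv2
from station import sense, capture, finish_job, tip_reach
def cam(c):
    h=c['pixels'].shape[0]; f=h/2/np.tan(np.radians(c['fovy'])/2)
    K=np.array([[f,0,c['cx']],[0,f,c['cy']],[0,0,1]]); D=np.array([c['k1'],0,0,0,0.])
    R=cv2.Rodrigues(np.array(c['rvec'],float))[0]; t=np.array(c['tvec'],float).ravel()
    return K,D,R,t
def ray(c,uv,z):
    K,D,R,t=cam(c)
    n=cv2.undistortPoints(np.array(uv,float).reshape(-1,1,2),K,D)[:,0]
    d=np.c_[n,np.ones(len(n))]@R; o=-R.T@t
    return o+d*((z-o[2])/d[:,2])[:,None]
def proj(c,P):
    K,D,R,t=cam(c)
    return cv2.projectPoints(np.array(P,float).reshape(-1,3),cv2.Rodrigues(R)[0],t,K,D)[0][:,0]
E
python3 - <<'E'
from h import *
print(tip_reach if not callable(tip_reach) else tip_reach()); s=sense(); print(s)
for n in('scene','top'):
    c=capture(n); cv2.imwrite(f'pics/{n}0.png',cv2.resize(c['pixels'],(800,600),interpolation=cv2.INTER_CUBIC)); np.save(n+'0.npy',c,allow_pickle=True)
    K,D,R,t=cam(c); print(n,K[0,0],c['k1'],-R.T@t,R[2])
E
```

```text
pics
0.019
{'time_s': 0.0, 'joints': array([-5.24482889e+01,  2.20891297e+01,  3.79759419e-01, -2.82330743e-02,
       -6.84115315e+01, -1.48164357e+01]), 'joint_velocities': array([-0.12372027, -0.0232861 ,  0.01365381, -0.06199301,  0.04928488,
       -0.01173238]), 'effort': array([ 9.57708398e-04, -3.90664172e+01,  1.87412506e+01,  4.22025561e+00,
        1.10773792e-02, -1.57432482e-04]), 'tcp_pos': array([ 0.24134161, -0.57591122,  0.24047857]), 'ee_rot': array([[-9.22370520e-01, -3.86305284e-01, -9.22795674e-04],
       [-3.86306374e-01,  9.22368459e-01,  1.95214678e-03],
       [ 9.70330070e-05,  2.15708449e-03, -9.99997669e-01]]), 'wrist_force': array([-0.50982846, -0.21497983, -0.36629112]), 'moment': array([0.04337907, 0.04292606, 0.00348618]), 'gripper_force': 0.0, 'gripper_width': 1.0013749253013255}
scene 427.083759393146 0.02353249295068797 [ 0.96668417 -0.45231918  1.18781173] [-0.36032172  0.34150866 -0.86806687]
top 366.8862341698583 -0.005161558523189011 [0.41110415 0.0047664  1.05715638] [ 0.12048556 -0.01693858 -0.99257056]
```

View pics/top0.png

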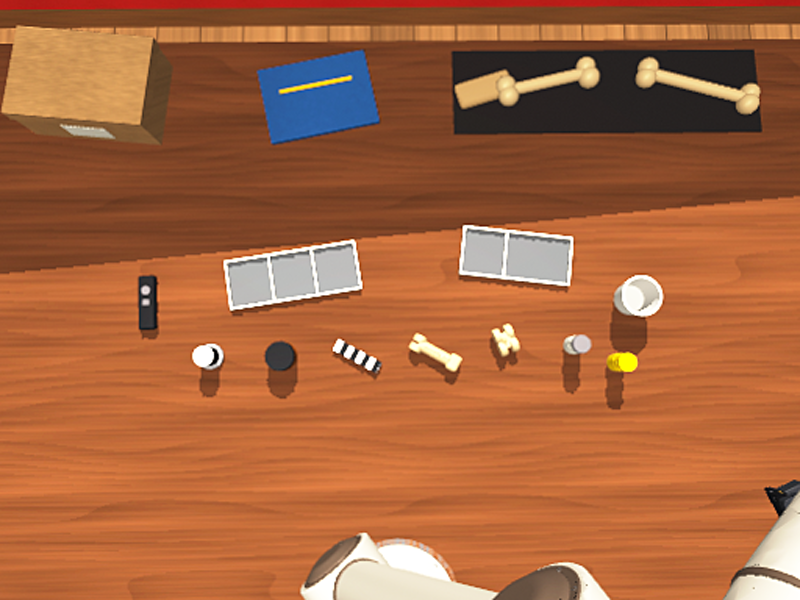

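View pics/scene0.png

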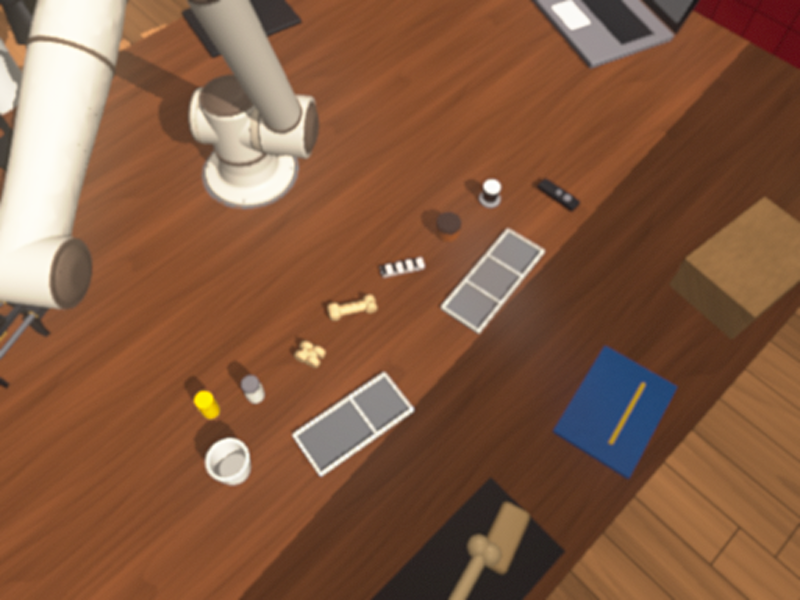

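Top view (800x600 px): three-tray (292,275), two-tray (516,255), magnifier (208,357), jar (280,356), scale bar (357,356), long bone (435,353), knucklebone (505,341). There are two vial candidates: the white one with a grey cap at (577,345) and a yellow look-alike at (622,362). The white and grey one fits. The big bones on the black mat at the back aren't part of the stock row. Next I'll measure and take a crop to confirm.

```bash
cat > m.py <<'E'
from h import *
def masks(img):
    hsv=cv2.cvtColor(img,cv2.COLOR_BGR2HSV); H,S,V=cv2.split(hsv)
    return H,S,V
def big(m,box,k=1,minA=15):
    u0,v0,u1,v1=box; z=np.zeros_like(m,np.uint8); z[v0:v1,u0:u1]=m[v0:v1,u0:u1]*1
    cs=cv2.findContours(z,cv2.RETR_EXTERNAL,cv2.CHAIN_APPROX_NONE)[0]
    return [c for c in sorted(cs,key=cv2.contourArea,reverse=True)[:k] if cv2.contourArea(c)>=minA]
E
python3 - <<'E'
from m import *
c=np.load('top0.npy',allow_pickle=True).item(); im=c['pixels']; H,S,V=masks(im)
s=800/512
B=lambda a:[int(x/s) for x in a]
def rect(cnt,z):
    P=ray(c,cnt[:,0,:],z)[:,:2]; r=cv2.minAreaRect((P*1000).astype(np.float32)); return np.round(r[0],1),np.round(r[1],1),round(r[2],1),P
def show(n,m,box,z):
    for k in big(m,B(box)): 
        r=rect(k,z); 
        mm=np.zeros(m.shape,np.uint8); cv2.drawContours(mm,[k],-1,1,-1); vs,us=np.nonzero(mm)
        Q=ray(c,np.c_[us,vs],z)[:,:2]; w,v=np.linalg.eigh(np.cov(Q.T)); a=np.degrees(np.arctan2(v[1,1],v[0,1]))
        print(n,*r[:3],'cen',np.round(Q.mean(0)*1000,1),'ax',round(a%180,1),len(us))
tray=(S<60)&(V>60)
show('three',tray,(215,230,370,320),.01)
show('two',tray,(450,215,585,295),.01)
ivory=(H>12)&(H<32)&(S>25)&(S<150)&(V>150)
show('long',ivory,(400,325,470,380),.012)
show('knuck',ivory,(485,318,525,362),.02)
show('jar',(V<60),(260,338,300,375),.042)
show('mag',(S<60)&(V>60),(185,335,230,380),.03)
show('vialcap',(S<60)&(V>90),(555,325,600,365),.05)
g=im[200:260,100:430]; cv2.imwrite('pics/crop1.png',cv2.resize(im[205:255,115:275],(800,250),interpolation=cv2.INTER_CUBIC))
a=cv2.resize(im[200:256,115:271],(780,280),interpolation=cv2.INTER_CUBIC);b=cv2.resize(im[200:256,256:412],(780,280),interpolation=cv2.INTER_CUBIC)
cv2.imwrite('pics/crop1.png',np.vstack([a,b]))
E
```

```text
three [583.2 185.2] [ 94.6 246. ] 8.6 cen [582.8 185.4] ax 98.6 2771
two [ 614.1 -230.1] [208.3  94.4] 82.9 cen [ 614. -230.] ax 82.9 2279
long [435.9 -74.8] [96.7 32. ] 60.8 cen [435.7 -75. ] ax 60.5 315
knuck [ 457.1 -202.5] [52.4 38. ] 21.3 cen [ 457.  -202.8] ax 24.6 222
jar [440.1 205.9] [38.3 16.4] 89.2 cen [442.5 208.3] ax 96.7 50
mag [435.4 331.3] [52.9 41.4] 89.2 cen [435.2 330.3] ax 85.7 255
vialcap [ 447.2 -322.3] [44.7 30.2] 89.1 cen [ 445.9 -322.3] ax 93.5 165
```

View pics/crop1.png

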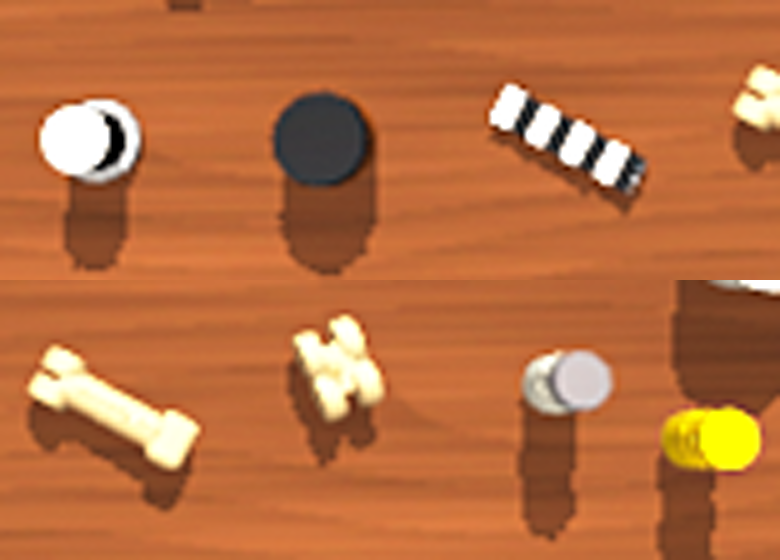

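The crop confirms it: the lower row's vial, a white body with a grey cap at crop (565,380), is the one wanted. The yellow one at (712,438) is the look-alike. From left to right, the row runs magnifier, jar, scale bar, long bone, knucklebone, vial.

```bash
cat > go.py <<'E'
from h import *
import sys
from scipy.spatial.transform import Rotation as Ro
# go.py x y z(mm) yaw_of_tool_y(deg): delta row from the measured pose
x,y,z,yaw=map(float,sys.argv[1:5]); s=sense(); R=s['ee_rot']
best=None
for a in (yaw,yaw+180):
    a=np.radians(a); Y=np.array([np.cos(a),np.sin(a),0]); Z=np.array([0,0,-1.]); T=np.c_[np.cross(Y,Z),Y,Z]
    rv=Ro.from_matrix(R.T@T).as_rotvec()
    if best is None or np.linalg.norm(rv)<np.linalg.norm(best): best=rv
d=R.T@(np.array([x,y,z])/1000-s['tcp_pos'])*100
print('row',np.round(best,3),np.round(d,2),'at',np.round(s['tcp_pos']*1000,1),'t',round(s['time_s'],2),'F',np.round(s['wrist_force'],1),'w',round(s['gripper_width']*87,1),'gf',round(s['gripper_force'],1),'j6',round(s['joints'][5],1))
E
python3 - <<'E'
from m import *
c=np.load('top0.npy',allow_pickle=True).item(); im=c['pixels']
sc=np.load('scene0.npy',allow_pickle=True).item()
for n,uv,z in (('mag',(130,228.4),.048),('jar',(179,227.6),.042),('vial',(372.4,220.2),.06),('yellow',(402,231.8),.06)):
    P=ray(c,[uv],z)[0]; print(n,np.round(P*1000,1),'scene px(800):',proj(sc,P)*1.5625)
for n,P in (('long',(.4357,-.075,.012)),('knuck',(.457,-.2028,.014)),('three',(.583,.1853,.01)),('two',(.614,-.230,.01))): print(n,proj(sc,P)*1.5625)
# scene masks
im=sc['pixels'];H,S,V=masks(im)
iv=(H>12)&(H<32)&(S>25)&(S<170)&(V>120); gr=(S<60)&(V>60)
for n,m,box,z in (('long',iv,(320,285,385,325),.012),('knuck',iv,(285,335,335,375),.014),('three',gr,(435,222,550,335),.01),('two',gr,(285,368,420,478),.01)):
    k=big(m,[int(a/1.5625) for a in box])[0]; P=ray(sc,k[:,0,:],z)[:,:2]*1000; r=cv2.minAreaRect(P.astype(np.float32)); print(n,r)
E
python3 go.py 447 -322 180 180
```

```text
mag [432.6 332.3  48. ] scene px(800): [[489.37329796 185.41707856]]
jar [432.9 200.4  42. ] scene px(800): [[446.73242943 221.21328391]]
vial [ 444.8 -328.3   60. ] scene px(800): [[247.68114981 382.51366394]]
yellow [ 412.1 -407.6   60. ] scene px(800): [[200.79733335 398.74307818]]
long [[350.82074338 307.57494579]]
knuck [[308.44649818 354.0989765 ]]
three [[492.6194582  277.34289973]]
two [[352.07455205 420.92710298]]
long ((435.5751037597656, -72.18846893310547), (100.2524185180664, 45.265785217285156), 60.43354797363281)
knuck ((457.327392578125, -199.84152221679688), (57.02888870239258, 47.00017547607422), 21.724809646606445)
three ((583.8609619140625, 185.77774047851562), (98.23036193847656, 248.69122314453125), 8.56430435180664)
two ((615.6129150390625, -228.7220458984375), (210.0712127685547, 98.51905822753906), 82.61518096923828)
row [ 2.000e-03  1.000e-03 -1.174e+00] [-28.78  15.47   6.08] at [ 241.4 -576.   240.6] t 0.1 F [-1.  -0.6 -0.3] w 87.2 gf 0.0 j6 -14.8
```

```bash
python3 - <<'E'
from m import *
for nm in('top','scene'):
    c=np.load(nm+'0.npy',allow_pickle=True).item(); im=c['pixels']; H,S,V=masks(im)
    if nm=='top':
        L=(('vial',(S<60)&(V>90),(555,325,600,365),.03),('jar',V<75,(255,335,305,378),.042),('mag',S<70,(185,335,230,380),.024),('yellow',(H>22)&(H<34)&(S>180)&(V>120),(595,340,650,380),.03))
    else:
        L=(('vial',(S<70)&(V>80),(225,365,270,412),.03),('jar',V<75,(430,205,468,245),.042),('mag',S<70,(470,170,510,212),.024),('yellow',(H>22)&(H<34)&(S>180)&(V>120),(180,380,222,425),.03))
    for n,m,b,z in L:
        k=big(m,[int(a/1.5625) for a in b])
        if not k: print(nm,n,'none'); continue
        r=cv2.minAreaRect(k[0]); P=ray(c,[r[0]],z)[0]; print(nm,n,np.round(r[0],1),np.round(r[1],1),np.round(P*1000,1))
E
```

```text
top vial [369.  219.5] [11. 16.] [ 447.9 -328.8   30. ]
top jar [179.  227.5] [17. 18.] [433.2 200.4  42. ]
top mag [132.5 228. ] [16. 19.] [434.1 333.2  24. ]
top yellow [398.  231.5] [11. 18.] [ 413.2 -408.8   30. ]
scene vial [161.3 248.6] [18.3 11.6] [ 445.8 -326.3   30. ]
scene jar none
scene mag [313. 123.] [13.3 18.3] [433.7 334.4  24. ]
scene yellow [132.2 258.2] [17.7 11.3] [ 412.3 -404.1   30. ]
```

Emit:
arm_command([
  [0,0,-0.79,-28.5,15,8,-1],
  [0,0,-0.79,-28.5,15,8,-1],
  [0,0,-0.79,-28.5,15,8,-1],
  [0,0,-0.79,-28.5,15,8,-1],
  [0,0,-0.79,-28.5,15,8,-1],
  [0,0,-0.79,-28.5,15,8,-1],
  [0,0,-0.79,-28.5,15,8,-1],
  [0,0,-0.79,-28.5,15,8,-1],
])

```text
time_s: 0.77
tcp_pos: [0.4472, -0.326, 0.1609]
ee_rot: [[-0.373, -0.928, -0.0], [-0.928, 0.373, 0.0], [-0.0, 0.001, -1.0]]
wrist_force: [0.6, -0.1, 0.1]
gripper_width: 0.998
gripper_force: 0.0
```

```bash
python3 go.py 446 -327.5 38 158
```

```text
row [0.001 0.    0.002] [ 0.19  0.05 12.29] at [ 447.2 -326.   160.9] t 0.77 F [ 0.6 -0.1  0.1] w 86.8 gf 0.0 j6 -2.6
```

Emit:
arm_command([
  [0,0,0,0.2,0,4,-1],
  [0,0,0,0.2,0,7,-1],
  [0,0,0,0.2,0,10,-1],
  [0,0,0,0.2,0,12.3,-1],
  [0,0,0,0.2,0,12.3,-1],
  [0,0,0,0.2,0,12.3,0.2],
  [0,0,0,0.2,0,12.3,0.6],
  [0,0,0,0.2,0,12.3,1],
])

```text
time_s: 1.43
tcp_pos: [0.4469, -0.3304, 0.0404]
ee_rot: [[-0.374, -0.927, 0.003], [-0.927, 0.374, -0.002], [0.0, -0.004, -1.0]]
wrist_force: [-0.1, -0.6, 0.1]
gripper_width: 0.85
gripper_force: 0.0
```

Emit:
arm_command([
  [0,0,0,0,0,0,1],
  [0,0,0,0,0,0,1],
  [0,0,0,0,0,0,1],
  [0,0,0,0,0,0,1],
])

```text
time_s: 1.77
tcp_pos: [0.4459, -0.3299, 0.0392]
ee_rot: [[-0.375, -0.927, 0.001], [-0.927, 0.375, -0.0], [-0.0, -0.001, -1.0]]
wrist_force: [0.1, 0.1, -0.6]
gripper_width: 0.555
gripper_force: 0.0
```

```bash
python3 go.py 583.3 185.5 120 188.6
```

```text
row [-0.001 -0.    -0.534] [-52.94   6.56  -8.09] at [ 445.9 -329.9   39.2] t 1.77 F [ 0.1  0.1 -0.6] w 48.3 gf 0.0 j6 -2.3
```

Emit:
arm_command([
  [0,0,0,0,0,0,1],
  [0,0,0,0,0,0,1],
  [0,0,0,0,0,0,1],
  [0,0,0,0,0,0,1],
  [0,0,0,0,0,0,1],
  [0,0,0,0,0,-2,1],
  [0,0,0,0,0,-5,1],
  [0,0,0,0,0,-8,1],
])

```text
time_s: 2.43
tcp_pos: [0.4449, -0.3294, 0.1183]
ee_rot: [[-0.375, -0.927, -0.003], [-0.927, 0.375, 0.001], [0.0, 0.003, -1.0]]
wrist_force: [1.0, -0.3, -0.1]
gripper_width: 0.361
gripper_force: 30.0
```

```bash
python3 go.py 583.3 185.5 120 188.6
```

```text
row [ 0.003  0.001 -0.534] [-52.93   6.46  -0.14] at [ 444.9 -329.4  118.3] t 2.43 F [ 1.  -0.3 -0.1] w 31.4 gf 30.0 j6 -2.3
```

Emit:
arm_command([
  [0,0,-0.06,-3,0.4,0,1],
  [0,0,-0.13,-7,0.8,0,1],
  [0,0,-0.2,-11,1.3,0,1],
  [0,0,-0.27,-15,1.8,0,1],
  [0,0,-0.33,-19,2.3,0,1],
  [0,0,-0.4,-23,2.8,0,1],
  [0,0,-0.47,-27,3.3,0,1],
  [0,0,-0.53,-31,3.8,0,1],
])

```text
time_s: 3.1
tcp_pos: [0.5266, -0.0261, 0.1185]
ee_rot: [[0.149, -0.989, -0.0], [-0.989, -0.149, 0.0], [-0.0, 0.0, -1.0]]
wrist_force: [1.6, -0.3, 0.2]
gripper_width: 0.36
gripper_force: 30.0
```

```bash
python3 go.py 583.3 185.5 90 188.6
```

```text
row [ 0.     0.    -0.001] [-20.08  -8.76   2.85] at [526.6 -26.1 118.5] t 3.1 F [ 1.6 -0.3  0.2] w 31.4 gf 30.0 j6 -6.2
```

Emit:
arm_command([
  [0,0,0,-4,-1.7,0.6,1],
  [0,0,0,-8,-3.5,1.2,1],
  [0,0,0,-12,-5.2,1.8,1],
  [0,0,0,-16,-7,2.4,1],
  [0,0,0,-19,-8.2,2.8,1],
  [0,0,0,-20.1,-8.8,2.8,1],
  [0,0,0,-20.1,-8.8,2.8,1],
  [0,0,0,-20.1,-8.8,2.8,1],
])

```text
time_s: 3.77
tcp_pos: [0.5839, 0.1839, 0.0899]
ee_rot: [[0.147, -0.989, -0.001], [-0.989, -0.147, -0.001], [0.0, 0.001, -1.0]]
wrist_force: [-0.5, -0.3, -1.0]
gripper_width: 0.359
gripper_force: 30.0
```

```bash
python3 go.py 583.3 185.5 43 188.6
```

```text
row [ 0.001 -0.    -0.003] [-0.17  0.03  4.69] at [583.9 183.9  89.9] t 3.77 F [-0.5 -0.3 -1. ] w 31.2 gf 30.0 j6 -24.2
```

Emit:
arm_command([
  [0,0,0,-0.2,0,1.3,1],
  [0,0,0,-0.2,0,2.6,1],
  [0,0,0,-0.2,0,3.6,1],
  [0,0,0,-0.2,0,4.1,1],
  [0,0,0,-0.2,0,4.3,1],
  [0,0,0,-0.2,0,4.5,1],
  [0,0,0,-0.2,0,4.6,1],
  [0,0,0,-0.2,0,4.6,1],
])

```text
time_s: 4.43
tcp_pos: [0.5844, 0.1855, 0.0449]
ee_rot: [[0.145, -0.989, 0.001], [-0.989, -0.145, 0.0], [-0.0, -0.001, -1.0]]
wrist_force: [0.1, -0.6, -0.6]
gripper_width: 0.358
gripper_force: 30.0
```

```bash
python3 go.py 583.3 185.5 42.2 188.6
```

```text
row [-0.001  0.    -0.004] [-0.02  0.11  0.27] at [584.4 185.5  44.9] t 4.43 F [ 0.1 -0.6 -0.6] w 31.2 gf 30.0 j6 -24.4
```

Emit:
arm_command([
  [0,0,0,0,0.1,0.1,1],
  [0,0,0,0,0.1,0.2,1],
  [0,0,0,0,0.1,0.25,1],
  [0,0,0,0,0.1,0.3,1],
  [0,0,0,0,0.1,0.3,1],
  [0,0,0,0,0.1,0.3,1],
])

```text
time_s: 4.93
tcp_pos: [0.5831, 0.1855, 0.0416]
ee_rot: [[0.146, -0.989, 0.0], [-0.989, -0.146, 0.0], [-0.0, -0.0, -1.0]]
wrist_force: [0.7, -0.5, 0.4]
gripper_width: 0.359
gripper_force: 30.0
```

Emit:
arm_command([
  [0,0,0,0,0,0.05,1],
  [0,0,0,0,0,0.1,1],
  [0,0,0,0,0,0.1,1],
])

```text
time_s: 5.18
tcp_pos: [0.5832, 0.1855, 0.0416]
ee_rot: [[0.146, -0.989, 0.0], [-0.989, -0.146, -0.0], [0.0, -0.0, -1.0]]
wrist_force: [-2.0, 0.8, 5.7]
gripper_width: 0.359
gripper_force: 30.0
```

Emit:
arm_command([
  [0,0,0,0,0,-0.1,0.1],
  [0,0,0,0,0,-0.1,-0.1],
  [0,0,0,0,0,-0.1,-0.3],
  [0,0,0,0,0,-0.1,-0.5],
  [0,0,0,0,0,-0.1,-0.5],
  [0,0,0,0,0,-1,-0.5],
  [0,0,0,0,0,-4,-0.5],
  [0,0,0,0,0,-8,-0.5],
])

```text
time_s: 5.85
tcp_pos: [0.5811, 0.1843, 0.1185]
ee_rot: [[0.145, -0.989, -0.007], [-0.989, -0.145, -0.004], [0.003, 0.008, -1.0]]
wrist_force: [1.3, -0.0, 0.6]
gripper_width: 0.738
gripper_force: 0.0
```

```bash
python3 go.py 433.5 333.2 110 188
```

```text
row [ 0.008 -0.003  0.006] [-16.88  12.43   0.89] at [581.1 184.3 118.5] t 5.85 F [ 1.3 -0.   0.6] w 64.2 gf 0.0 j6 -24.4
```

Next is the magnifier. The open hand (64 mm) clears its 46 mm foot.

Emit:
arm_command([
  [0,0,0,-3.3,2.4,0,-0.6],
  [0,0,0,-6.6,4.8,0,-0.6],
  [0,0,0,-9.9,7.2,0,-0.6],
  [0,0,0,-13.2,9.7,0,-0.6],
  [0,0,0,-16,11.8,0.5,-0.6],
  [0,0,0,-16.9,12.4,0.9,-0.6],
  [0,0,0,-16.9,12.4,0.9,-0.6],
  [0,0,0,-16.9,12.4,0.9,-0.6],
])

```text
time_s: 6.52
tcp_pos: [0.4358, 0.3349, 0.1118]
ee_rot: [[0.147, -0.989, 0.0], [-0.989, -0.147, -0.0], [0.0, -0.0, -1.0]]
wrist_force: [0.5, -0.3, 0.2]
gripper_width: 0.798
gripper_force: 0.0
```

```bash
python3 go.py 433.5 333.2 33 188
python3 - <<'E'
from h import *
c=capture('scene'); cv2.imwrite('pics/s1.png',cv2.resize(c['pixels'][80:240,200:420],(800,582),interpolation=cv2.INTER_CUBIC))
E
```

```text
row [-0.    -0.     0.008] [0.13 0.25 7.88] at [435.8 334.9 111.8] t 6.52 F [ 0.5 -0.3  0.2] w 69.5 gf 0.0 j6 -46.0
```

View pics/s1.png

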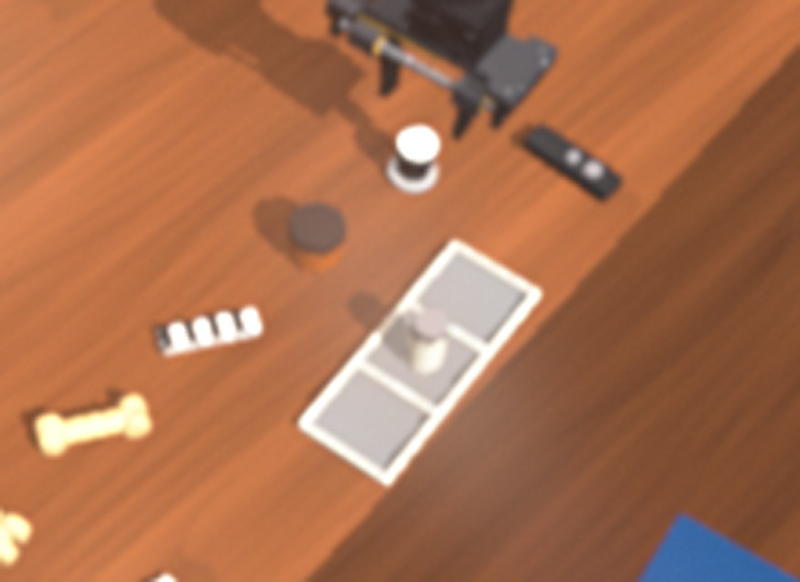

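The vial stands upright in the middle compartment at crop (428,345), and the gripper hangs above the magnifier at (415,160).

Emit:
arm_command([
  [0,0,0,0.1,0.2,3,-0.6],
  [0,0,0,0.1,0.2,5.5,-0.6],
  [0,0,0,0.1,0.2,7.5,-0.6],
  [0,0,0,0.1,0.2,7.9,-0.6],
  [0,0,0,0.1,0.2,7.9,-0.6],
  [0,0,0,0.1,0.2,7.9,0.2],
  [0,0,0,0.1,0.2,7.9,1],
  [0,0,0,0.1,0.2,7.9,1],
])

```text
time_s: 7.23
tcp_pos: [0.4349, 0.3339, 0.034]
ee_rot: [[0.145, -0.989, 0.002], [-0.989, -0.145, 0.002], [-0.002, -0.002, -1.0]]
wrist_force: [0.2, 0.1, 0.7]
gripper_width: 0.652
gripper_force: 0.0
```

Emit:
arm_command([
  [0,0,0,0,0,0,1],
  [0,0,0,0,0,0,1],
  [0,0,0,0,0,0,1],
  [0,0,0,0,0,0,1],
  [0,0,0,0,0,0,1],
  [0,0,0,0,0,0,1],
])

```text
time_s: 7.73
tcp_pos: [0.4343, 0.3336, 0.0331]
ee_rot: [[0.146, -0.989, 0.001], [-0.989, -0.146, 0.001], [-0.001, -0.001, -1.0]]
wrist_force: [-0.5, 0.7, 3.7]
gripper_width: 0.379
gripper_force: 30.0
```

```bash
python3 go.py 571.5 264.5 90 188.6
```

```text
row [-0.001  0.001 -0.004] [  8.84 -12.57  -5.69] at [434.3 333.6  33.1] t 7.73 F [-0.5  0.7  3.7] w 32.9 gf 30.0 j6 -46.1
```

Emit:
arm_command([
  [0,0,0,0,0,-2,1],
  [0,0,0,0,0,-5.5,1],
  [0,0,0,2,-3,-5.7,1],
  [0,0,0,4,-6,-5.7,1],
  [0,0,0,6.5,-9.2,-5.7,1],
  [0,0,0,8.4,-11.8,-5.7,1],
  [0,0,0,8.8,-12.6,-5.7,1],
  [0,0,0,8.8,-12.6,-5.7,1],
])

```text
time_s: 8.4
tcp_pos: [0.5731, 0.2629, 0.0885]
ee_rot: [[0.142, -0.99, -0.001], [-0.99, -0.142, -0.0], [0.0, 0.001, -1.0]]
wrist_force: [-0.6, -0.7, -0.7]
gripper_width: 0.384
gripper_force: 30.0
```

```bash
python3 go.py 571.5 264.5 37 188.6
```

```text
row [ 0.001 -0.    -0.008] [-0.18  0.14  5.15] at [573.1 262.9  88.5] t 8.4 F [-0.6 -0.7 -0.7] w 33.4 gf 30.0 j6 -31.2
```

Emit:
arm_command([
  [0,0,0,-0.1,0.1,2,1],
  [0,0,0,-0.1,0.1,3.8,1],
  [0,0,0,-0.1,0.1,4.5,1],
  [0,0,0,-0.1,0.1,4.7,1],
  [0,0,0,-0.1,0.1,4.9,1],
  [0,0,0,-0.1,0.1,5,1],
  [0,0,0,-0.1,0.1,5,1],
  [0,0,0,-0.1,0.1,5,1],
])

```text
time_s: 9.07
tcp_pos: [0.5707, 0.2658, 0.0405]
ee_rot: [[0.146, -0.989, 0.001], [-0.989, -0.146, 0.001], [-0.001, -0.001, -1.0]]
wrist_force: [0.0, 0.5, -0.8]
gripper_width: 0.383
gripper_force: 30.0
```

Emit:
arm_command([
  [0,0,0,0,0,0.05,1],
  [0,0,0,0,0,0.1,1],
  [0,0,0,0,0,0.1,1],
  [0,0,0,0,0,0.1,1],
])

```text
time_s: 9.4
tcp_pos: [0.5704, 0.2653, 0.0387]
ee_rot: [[0.145, -0.989, 0.0], [-0.989, -0.145, 0.0], [-0.0, -0.0, -1.0]]
wrist_force: [-0.2, -0.4, -0.4]
gripper_width: 0.383
gripper_force: 30.0
```

Emit:
arm_command([
  [0,0,0,0,0,0.05,1],
  [0,0,0,0,0,0.1,1],
  [0,0,0,0,0,0.15,1],
  [0,0,0,0,0,0.2,1],
  [0,0,0,0,0,0.2,1],
  [0,0,0,0,0,0.2,1],
])

```text
time_s: 9.9
tcp_pos: [0.5703, 0.2653, 0.0365]
ee_rot: [[0.146, -0.989, -0.0], [-0.989, -0.146, -0.0], [0.0, 0.0, -1.0]]
wrist_force: [-0.1, 0.2, -0.3]
gripper_width: 0.385
gripper_force: 30.0
```

Emit:
arm_command([
  [0,0,0,0,0,0.05,1],
  [0,0,0,0,0,0.1,1],
  [0,0,0,0,0,0.1,1],
  [0,0,0,0,0,0.1,1],
])

```text
time_s: 10.23
tcp_pos: [0.5704, 0.2654, 0.0361]
ee_rot: [[0.146, -0.989, 0.0], [-0.989, -0.146, 0.0], [-0.0, -0.0, -1.0]]
wrist_force: [-0.8, -0.5, 3.1]
gripper_width: 0.38
gripper_force: 30.0
```

Emit:
arm_command([
  [0,0,0,0,0,-0.1,0.1],
  [0,0,0,0,0,-0.1,-0.1],
  [0,0,0,0,0,-0.1,-0.2],
  [0,0,0,0,0,-0.1,-0.2],
  [0,0,0,0,0,-0.1,-0.2],
  [0,0,0,0,0,-2,-0.2],
  [0,0,0,0,0,-6,-0.2],
  [0,0,0,0,0,-9,-0.2],
])

```text
time_s: 10.9
tcp_pos: [0.5705, 0.2653, 0.1267]
ee_rot: [[0.146, -0.989, -0.0], [-0.989, -0.146, -0.001], [0.001, 0.0, -1.0]]
wrist_force: [0.8, 0.3, 0.6]
gripper_width: 0.601
gripper_force: 0.0
```

```bash
python3 go.py 457.2 -201.8 120 111.5
```

```text
row [-0.000e+00 -1.000e-03  1.342e+00] [44.55 18.03  0.72] at [570.5 265.3 126.7] t 10.9 F [0.8 0.3 0.6] w 52.3 gf 0.0 j6 -31.3
```

Emit:
arm_command([
  [0,0,0.08,3.6,1.5,0,-0.3],
  [0,0,0.17,7.2,2.9,0,-0.3],
  [0,0,0.25,10.8,4.4,0,-0.3],
  [0,0,0.34,14.4,5.8,0,-0.3],
  [0,0,0.42,18,7.3,0,-0.3],
  [0,0,0.5,21.6,8.7,0,-0.3],
  [0,0,0.59,25.2,10.2,0,-0.3],
  [0,0,0.67,28.8,11.6,0,-0.3],
])

```text
time_s: 11.57
tcp_pos: [0.4966, -0.038, 0.1258]
ee_rot: [[-0.504, -0.864, 0.0], [-0.864, 0.504, 0.0], [-0.0, -0.0, -1.0]]
wrist_force: [0.4, 0.3, 0.8]
gripper_width: 0.653
gripper_force: 0.0
```

```bash
python3 go.py 457.2 -201.8 110 111.5
```

```text
row [-0.     0.     0.668] [16.13 -4.84  1.57] at [496.6 -38.  125.8] t 11.57 F [0.4 0.3 0.8] w 56.8 gf 0.0 j6 -44.6
```

Emit:
arm_command([
  [0,0,0.12,3,-0.9,1,-0.3],
  [0,0,0.24,6,-1.8,1.6,-0.3],
  [0,0,0.36,9,-2.7,1.6,-0.3],
  [0,0,0.48,12,-3.6,1.6,-0.3],
  [0,0,0.6,15,-4.5,1.6,-0.3],
  [0,0,0.67,16.1,-4.8,1.6,-0.3],
  [0,0,0.67,16.1,-4.8,1.6,-0.3],
  [0,0,0.67,16.1,-4.8,1.6,-0.3],
])

```text
time_s: 12.23
tcp_pos: [0.4583, -0.2004, 0.1095]
ee_rot: [[-0.93, -0.368, 0.0], [-0.368, 0.93, 0.0], [-0.0, 0.0, -1.0]]
wrist_force: [-0.2, 0.6, -0.5]
gripper_width: 0.652
gripper_force: 0.0
```

```bash
python3 go.py 457.2 -201.8 25 111.5
```

```text
row [0.    0.    0.001] [ 0.15 -0.09  8.45] at [ 458.3 -200.4  109.5] t 12.23 F [-0.2  0.6 -0.5] w 56.7 gf 0.0 j6 -63.4
```

Emit:
arm_command([
  [0,0,0,0.1,-0.1,3,-0.3],
  [0,0,0,0.1,-0.1,6,-0.3],
  [0,0,0,0.1,-0.1,8,-0.3],
  [0,0,0,0.1,-0.1,8.4,-0.3],
  [0,0,0,0.1,-0.1,8.4,-0.3],
  [0,0,0,0.1,-0.1,8.4,0],
  [0,0,0,0.1,-0.1,8.4,1],
  [0,0,0,0.1,-0.1,8.4,1],
])

```text
time_s: 12.9
tcp_pos: [0.4591, -0.2011, 0.027]
ee_rot: [[-0.93, -0.369, 0.003], [-0.369, 0.93, -0.0], [-0.003, -0.002, -1.0]]
wrist_force: [-0.3, 1.0, 0.5]
gripper_width: 0.503
gripper_force: 0.0
```

Emit:
arm_command([
  [0,0,0,0,0,0,1],
  [0,0,0,0,0,0,1],
  [0,0,0,0,0,0,1],
  [0,0,0,0,0,0,1],
  [0,0,0,0,0,0,1],
])

```text
time_s: 13.32
tcp_pos: [0.4586, -0.2012, 0.0265]
ee_rot: [[-0.93, -0.368, 0.002], [-0.368, 0.93, -0.0], [-0.001, -0.001, -1.0]]
wrist_force: [-0.5, 1.5, 6.5]
gripper_width: 0.39
gripper_force: 30.0
```

```bash
python3 go.py 595.2 106.4 85 188.6
```

```text
row [-2.000e-03  1.000e-03 -1.344e+00] [-24.04  23.56  -5.83] at [ 458.6 -201.2   26.5] t 13.32 F [-0.5  1.5  6.5] w 33.9 gf 30.0 j6 -63.3
```

Emit:
arm_command([
  [0,0,0,0,0,-2,1],
  [0,0,0,0,0,-5.5,1],
  [0,0,-0.11,-2.2,2.1,-7,1],
  [0,0,-0.22,-4.6,4.6,-7,1],
  [0,0,-0.34,-7.2,7.2,-7,1],
  [0,0,-0.45,-9.9,9.9,-7,1],
  [0,0,-0.56,-12.6,12.5,-7,1],
  [0,0,-0.67,-15.4,15.2,-7,1],
])

```text
time_s: 13.98
tcp_pos: [0.5452, -0.0017, 0.0956]
ee_rot: [[-0.496, -0.868, -0.0], [-0.868, 0.496, 0.0], [0.0, 0.0, -1.0]]
wrist_force: [0.5, -0.2, -0.5]
gripper_width: 0.385
gripper_force: 30.0
```

```bash
python3 go.py 595.2 106.4 85 188.6
```

```text
row [ 0.    -0.    -0.669] [-11.87   1.02   1.06] at [545.2  -1.7  95.6] t 13.98 F [ 0.5 -0.2 -0.5] w 33.5 gf 30.0 j6 -46.6
```

Emit:
arm_command([
  [0,0,-0.12,-2.2,0.2,0,1],
  [0,0,-0.24,-4.6,0.4,0,1],
  [0,0,-0.36,-7,0.6,0,1],
  [0,0,-0.48,-9.4,0.8,0,1],
  [0,0,-0.6,-11.5,1,0,1],
  [0,0,-0.67,-11.9,1,1,1],
  [0,0,-0.67,-11.9,1,1,1],
  [0,0,-0.67,-11.9,1,1,1],
])

```text
time_s: 14.65
tcp_pos: [0.5951, 0.1046, 0.0846]
ee_rot: [[0.144, -0.99, -0.003], [-0.99, -0.144, -0.001], [0.001, 0.003, -1.0]]
wrist_force: [0.0, -1.3, -0.9]
gripper_width: 0.384
gripper_force: 30.0
```

```bash
python3 go.py 595.2 106.4 30 188.6
```

```text
row [ 0.003 -0.001 -0.006] [-0.18 -0.05  5.46] at [595.1 104.6  84.6] t 14.65 F [ 0.  -1.3 -0.9] w 33.4 gf 30.0 j6 -17.0
```

Emit:
arm_command([
  [0,0,0,-0.1,0,2,1],
  [0,0,0,-0.1,0,3.8,1],
  [0,0,0,-0.1,0,4.6,1],
  [0,0,0,-0.1,0,4.8,1],
  [0,0,0,-0.1,0,5,1],
  [0,0,0,-0.1,0,5.2,1],
  [0,0,0,-0.1,0,5.2,1],
  [0,0,0,-0.1,0,5.2,1],
])

```text
time_s: 15.32
tcp_pos: [0.5964, 0.106, 0.0344]
ee_rot: [[0.145, -0.989, 0.001], [-0.989, -0.145, 0.0], [-0.0, -0.001, -1.0]]
wrist_force: [0.7, -0.0, -1.3]
gripper_width: 0.387
gripper_force: 30.0
```

Emit:
arm_command([
  [0,0,0,0,0,0.1,1],
  [0,0,0,0,0,0.15,1],
  [0,0,0,0,0,0.2,1],
  [0,0,0,0,0,0.2,1],
  [0,0,0,0,0,0.2,1],
])

```text
time_s: 15.73
tcp_pos: [0.596, 0.1059, 0.0316]
ee_rot: [[0.146, -0.989, 0.0], [-0.989, -0.146, -0.0], [0.0, -0.0, -1.0]]
wrist_force: [-0.4, 0.4, 0.1]
gripper_width: 0.383
gripper_force: 30.0
```

Emit:
arm_command([
  [0,0,0,0,0,0.05,1],
  [0,0,0,0,0,0.1,1],
  [0,0,0,0,0,0.15,1],
  [0,0,0,0,0,0.15,1],
  [0,0,0,0,0,0.15,1],
])

```text
time_s: 16.15
tcp_pos: [0.5959, 0.1059, 0.03]
ee_rot: [[0.146, -0.989, -0.0], [-0.989, -0.146, -0.0], [0.0, 0.0, -1.0]]
wrist_force: [0.3, -0.5, -1.1]
gripper_width: 0.39
gripper_force: 30.0
```

Emit:
arm_command([
  [0,0,0,0,0,0.05,1],
  [0,0,0,0,0,0.1,1],
  [0,0,0,0,0,0.1,1],
  [0,0,0,0,0,0.1,1],
])

```text
time_s: 16.48
tcp_pos: [0.596, 0.1059, 0.0296]
ee_rot: [[0.146, -0.989, 0.0], [-0.989, -0.146, 0.0], [-0.0, -0.0, -1.0]]
wrist_force: [-1.6, -0.3, 3.7]
gripper_width: 0.39
gripper_force: 30.0
```

Emit:
arm_command([
  [0,0,0,0,0,-0.1,0.1],
  [0,0,0,0,0,-0.1,-0.1],
  [0,0,0,0,0,-0.1,-0.1],
  [0,0,0,0,0,-0.1,-0.1],
  [0,0,0,0,0,-1,-0.1],
  [0,0,0,0,0,-3,-0.1],
  [0,0,0,0,0,-6,-0.1],
  [0,0,0,0,0,-9,-0.1],
])

```text
time_s: 17.15
tcp_pos: [0.5954, 0.1056, 0.1198]
ee_rot: [[0.146, -0.989, -0.002], [-0.989, -0.146, -0.001], [0.001, 0.002, -1.0]]
wrist_force: [1.4, 0.4, -0.5]
gripper_width: 0.551
gripper_force: 0.0
```

```bash
python3 go.py 435.7 -73.5 100 150.6
```

```text
row [ 0.002 -0.001  0.659] [15.39 18.4   2.03] at [595.4 105.6 119.8] t 17.15 F [ 1.4  0.4 -0.5] w 47.9 gf 0.0 j6 -17.0
```

Emit:
arm_command([
  [0,0,0.12,2.6,3.1,0,-0.1],
  [0,0,0.24,5.2,6.2,0.5,-0.1],
  [0,0,0.36,7.8,9.3,1,-0.1],
  [0,0,0.48,10.4,12.4,1.5,-0.1],
  [0,0,0.6,13,15.5,2,-0.1],
  [0,0,0.66,15.4,18.4,2,-0.1],
  [0,0,0.66,15.4,18.4,2,-0.1],
  [0,0,0.66,15.4,18.4,2,-0.1],
])

```text
time_s: 17.82
tcp_pos: [0.4352, -0.0745, 0.0998]
ee_rot: [[-0.493, -0.87, 0.001], [-0.87, 0.493, -0.0], [-0.0, -0.001, -1.0]]
wrist_force: [-0.0, 1.0, -0.3]
gripper_width: 0.55
gripper_force: 0.0
```

```bash
python3 go.py 435.7 -73.5 24 150.6; python3 - <<'E'
from h import *
c=capture('scene'); cv2.imwrite('pics/s2.png',cv2.resize(c['pixels'][80:320,160:380],(550,600),interpolation=cv2.INTER_CUBIC))
E
```

```text
row [-0.001  0.    -0.003] [-0.11  0.01  7.58] at [435.2 -74.5  99.8] t 17.82 F [-0.   1.  -0.3] w 47.9 gf 0.0 j6 -41.1
```

View pics/s2.png

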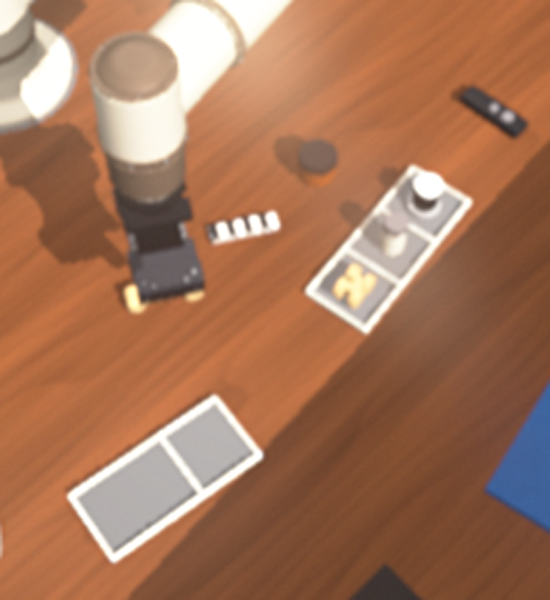

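In the three-compartment tray the magnifier (428,195), vial (392,235) and knucklebone (355,285) are all in place. The gripper is over the long bone at (165,295).

Emit:
arm_command([
  [0,0,0,-0.1,0,3,-0.1],
  [0,0,0,-0.1,0,5.5,-0.1],
  [0,0,0,-0.1,0,7.2,-0.1],
  [0,0,0,-0.1,0,7.5,-0.1],
  [0,0,0,-0.1,0,7.5,-0.1],
  [0,0,0,-0.1,0,7.5,0.2],
  [0,0,0,-0.1,0,7.5,1],
  [0,0,0,-0.1,0,7.5,1],
])

```text
time_s: 18.53
tcp_pos: [0.4379, -0.0721, 0.0252]
ee_rot: [[-0.491, -0.871, 0.003], [-0.871, 0.491, 0.0], [-0.002, -0.002, -1.0]]
wrist_force: [-0.1, 0.3, -0.5]
gripper_width: 0.406
gripper_force: 0.0
```

Emit:
arm_command([
  [0,0,0,0,0,0,1],
  [0,0,0,0,0,0,1],
  [0,0,0,0,0,0,1],
  [0,0,0,0,0,0,1],
  [0,0,0,0,0,0,1],
  [0,0,0,0,0,0,1],
])

```text
time_s: 19.03
tcp_pos: [0.4371, -0.0723, 0.0246]
ee_rot: [[-0.492, -0.871, 0.001], [-0.871, 0.492, 0.0], [-0.0, -0.001, -1.0]]
wrist_force: [-1.0, 0.6, 6.8]
gripper_width: 0.221
gripper_force: 30.0
```

```bash
python3 go.py 609.5 -269.5 85 172.9
```

```text
row [-0.001  0.    -0.39 ] [  8.7  -24.71  -6.03] at [437.1 -72.3  24.6] t 19.03 F [-1.   0.6  6.8] w 19.2 gf 30.0 j6 -41.2
```

Emit:
arm_command([
  [0,0,0,0,0,-2,1],
  [0,0,0,0,0,-5,1],
  [0,0,-0.1,1.2,-3.5,-6,1],
  [0,0,-0.2,2.5,-7,-6,1],
  [0,0,-0.3,3.8,-10.7,-6,1],
  [0,0,-0.39,5.1,-14.4,-6,1],
  [0,0,-0.39,6.4,-18.1,-6,1],
  [0,0,-0.39,7.7,-21.8,-6,1],
])

```text
time_s: 19.7
tcp_pos: [0.5893, -0.2482, 0.0834]
ee_rot: [[-0.124, -0.992, -0.001], [-0.992, 0.124, 0.0], [-0.0, 0.001, -1.0]]
wrist_force: [0.8, -0.2, 0.0]
gripper_width: 0.221
gripper_force: 30.0
```

```bash
python3 go.py 609.5 -269.5 70 172.9
```

```text
row [ 0.001  0.    -0.   ] [ 1.86 -2.27  1.34] at [ 589.3 -248.2   83.4] t 19.7 F [ 0.8 -0.2  0. ] w 19.2 gf 30.0 j6 1.3
```

Emit:
arm_command([
  [0,0,0,1,-1.2,0.6,1],
  [0,0,0,1.9,-2.3,1.3,1],
  [0,0,0,1.9,-2.3,1.3,1],
  [0,0,0,1.9,-2.3,3,1],
  [0,0,0,1.9,-2.3,4.2,1],
  [0,0,0,1.9,-2.3,4.8,1],
  [0,0,0,1.9,-2.3,4.9,1],
  [0,0,0,1.9,-2.3,4.9,1],
])

```text
time_s: 20.37
tcp_pos: [0.6088, -0.2678, 0.0346]
ee_rot: [[-0.123, -0.992, -0.001], [-0.992, 0.123, 0.0], [0.0, 0.001, -1.0]]
wrist_force: [0.5, 0.5, -0.2]
gripper_width: 0.218
gripper_force: 30.0
```

```bash
python3 go.py 609.5 -269.5 27.6 172.9
```

```text
row [ 0.001 -0.     0.001] [ 0.16 -0.09  0.7 ] at [ 608.8 -267.8   34.6] t 20.37 F [ 0.5  0.5 -0.2] w 19.0 gf 30.0 j6 2.8
```

Emit:
arm_command([
  [0,0,0,0.1,-0.1,0.2,1],
  [0,0,0,0.1,-0.1,0.35,1],
  [0,0,0,0.1,-0.1,0.45,1],
  [0,0,0,0.1,-0.1,0.55,1],
  [0,0,0,0.1,-0.1,0.6,1],
  [0,0,0,0.1,-0.1,0.6,1],
  [0,0,0,0.1,-0.1,0.6,1],
])

```text
time_s: 20.95
tcp_pos: [0.6101, -0.2694, 0.0291]
ee_rot: [[-0.124, -0.992, 0.0], [-0.992, 0.124, -0.0], [0.0, -0.0, -1.0]]
wrist_force: [-0.2, 0.2, 0.6]
gripper_width: 0.217
gripper_force: 30.0
```

Emit:
arm_command([
  [0,0,0,0,0,0.05,1],
  [0,0,0,0,0,0.1,1],
  [0,0,0,0,0,0.1,1],
  [0,0,0,0,0,0.1,1],
])

```text
time_s: 21.28
tcp_pos: [0.6101, -0.2694, 0.028]
ee_rot: [[-0.124, -0.992, -0.0], [-0.992, 0.124, 0.0], [-0.0, 0.0, -1.0]]
wrist_force: [0.3, 0.2, -0.4]
gripper_width: 0.222
gripper_force: 30.0
```

Emit:
arm_command([
  [0,0,0,0,0,0.05,1],
  [0,0,0,0,0,0.1,1],
  [0,0,0,0,0,0.1,1],
  [0,0,0,0,0,0.1,1],
])

```text
time_s: 21.62
tcp_pos: [0.6102, -0.2695, 0.0277]
ee_rot: [[-0.124, -0.992, 0.0], [-0.992, 0.124, -0.0], [0.0, -0.0, -1.0]]
wrist_force: [-1.6, 0.5, 4.5]
gripper_width: 0.223
gripper_force: 30.0
```

Emit:
arm_command([
  [0,0,0,0,0,-0.1,0.3],
  [0,0,0,0,0,-0.1,0.1],
  [0,0,0,0,0,-0.1,0],
  [0,0,0,0,0,-0.1,0],
  [0,0,0,0,0,-1,0],
  [0,0,0,0,0,-3,-0.2],
  [0,0,0,0,0,-6,-0.5],
  [0,0,0,0,0,-9,-0.9],
])

```text
time_s: 22.28
tcp_pos: [0.6096, -0.2694, 0.1176]
ee_rot: [[-0.124, -0.992, -0.002], [-0.992, 0.124, 0.0], [0.0, 0.002, -1.0]]
wrist_force: [-0.2, 0.6, -0.4]
gripper_width: 0.644
gripper_force: 0.0
```

```bash
python3 go.py 433 200.4 100 172.9
```

```text
row [ 0.002 -0.     0.   ] [-44.44  23.32   1.81] at [ 609.6 -269.4  117.6] t 22.28 F [-0.2  0.6 -0.4] w 56.0 gf 0.0 j6 2.9
```

Emit:
arm_command([
  [0,0,0,-3.6,1.9,0,-0.9],
  [0,0,0,-7.2,3.8,0,-0.9],
  [0,0,0,-10.8,5.7,0,-0.9],
  [0,0,0,-14.4,7.6,0,-0.9],
  [0,0,0,-18,9.5,0,-0.9],
  [0,0,0,-21.6,11.3,0,-0.9],
  [0,0,0,-25.2,13.2,0,-0.9],
  [0,0,0,-28.8,15.1,0,-0.9],
])

```text
time_s: 22.95
tcp_pos: [0.4953, 0.0367, 0.1179]
ee_rot: [[-0.124, -0.992, 0.001], [-0.992, 0.124, 0.0], [-0.001, -0.001, -1.0]]
wrist_force: [0.5, 0.8, 0.1]
gripper_width: 0.944
gripper_force: 0.0
```

Emit:
arm_command([
  [0,0,0,-3.6,1.9,0,-0.9],
  [0,0,0,-7.2,3.8,0,-0.9],
  [0,0,0,-10.8,5.7,0.5,-0.9],
  [0,0,0,-14,7.4,1,-0.9],
  [0,0,0,-15.6,8.2,1.8,-0.9],
  [0,0,0,-15.6,8.2,1.8,-0.9],
  [0,0,0,-15.6,8.2,1.8,-0.9],
])

```text
time_s: 23.53
tcp_pos: [0.4335, 0.2008, 0.0993]
ee_rot: [[-0.121, -0.993, 0.0], [-0.993, 0.121, -0.0], [0.0, -0.0, -1.0]]
wrist_force: [-0.1, -0.4, -0.2]
gripper_width: 0.953
gripper_force: 0.0
```

```bash
python3 go.py 433 200.4 29 172.9
```

```text
row [-0.    -0.     0.002] [0.05 0.05 7.03] at [433.5 200.8  99.3] t 23.53 F [-0.1 -0.4 -0.2] w 82.9 gf 0.0 j6 -51.4
```

Emit:
arm_command([
  [0,0,0,0,0,3,-0.9],
  [0,0,0,0,0,5.5,-0.9],
  [0,0,0,0,0,6.8,-0.9],
  [0,0,0,0,0,7,-0.9],
  [0,0,0,0,0,7,-0.9],
  [0,0,0,0,0,7,-0.2],
  [0,0,0,0,0,7,1],
  [0,0,0,0,0,7,1],
])

```text
time_s: 24.2
tcp_pos: [0.4346, 0.2003, 0.0303]
ee_rot: [[-0.124, -0.992, 0.002], [-0.992, 0.124, 0.002], [-0.002, -0.002, -1.0]]
wrist_force: [0.6, 0.7, 0.9]
gripper_width: 0.805
gripper_force: 0.0
```

Emit:
arm_command([
  [0,0,0,0,0,0,1],
  [0,0,0,0,0,0,1],
  [0,0,0,0,0,0,1],
  [0,0,0,0,0,0,1],
  [0,0,0,0,0,0,1],
  [0,0,0,0,0,0,1],
])

```text
time_s: 24.7
tcp_pos: [0.4339, 0.2001, 0.0294]
ee_rot: [[-0.123, -0.992, 0.0], [-0.992, 0.123, 0.0], [-0.0, -0.0, -1.0]]
wrist_force: [-0.6, -0.3, 5.5]
gripper_width: 0.592
gripper_force: 30.0
```

```bash
python3 go.py 622 -169 90 172.9
```

```text
row [-0.  0.  0.] [ 34.3  -23.23  -6.06] at [433.9 200.1  29.4] t 24.7 F [-0.6 -0.3  5.5] w 51.5 gf 30.0 j6 -51.4
```

Emit:
arm_command([
  [0,0,0,0,0,-2,1],
  [0,0,0,0,0,-5.5,1],
  [0,0,0,3,-2,-6,1],
  [0,0,0,6.3,-4.3,-6,1],
  [0,0,0,9.6,-6.5,-6,1],
  [0,0,0,12.9,-8.7,-6,1],
  [0,0,0,16.2,-11,-6,1],
  [0,0,0,19.5,-13.2,-6,1],
])

```text
time_s: 25.37
tcp_pos: [0.541, -0.0116, 0.0886]
ee_rot: [[-0.124, -0.992, -0.001], [-0.992, 0.124, 0.0], [0.0, 0.001, -1.0]]
wrist_force: [0.5, 0.8, -1.0]
gripper_width: 0.589
gripper_force: 30.0
```

```bash
python3 go.py 622 -169 85 172.9
```

```text
row [ 0.001 -0.     0.   ] [14.61 -9.98  0.35] at [541.  -11.6  88.6] t 25.37 F [ 0.5  0.8 -1. ] w 51.2 gf 30.0 j6 -23.0
```

Emit:
arm_command([
  [0,0,0,3.2,-2.2,0.3,1],
  [0,0,0,6.4,-4.4,0.3,1],
  [0,0,0,9.6,-6.6,0.3,1],
  [0,0,0,12.6,-8.6,0.3,1],
  [0,0,0,14.6,-10,0.3,1],
  [0,0,0,14.6,-10,0.3,1],
  [0,0,0,14.6,-10,0.3,1],
  [0,0,0,14.6,-10,0.3,1],
])

```text
time_s: 26.03
tcp_pos: [0.6209, -0.1668, 0.085]
ee_rot: [[-0.124, -0.992, -0.002], [-0.992, 0.124, 0.001], [-0.0, 0.002, -1.0]]
wrist_force: [-0.2, 0.7, -1.0]
gripper_width: 0.591
gripper_force: 30.0
```

```bash
python3 go.py 622 -169 32.4 172.9
```

```text
row [ 0.002  0.    -0.001] [ 0.21 -0.15  5.26] at [ 620.9 -166.8   85. ] t 26.03 F [-0.2  0.7 -1. ] w 51.4 gf 30.0 j6 -6.4
```

Emit:
arm_command([
  [0,0,0,0.1,-0.1,2,1],
  [0,0,0,0.1,-0.1,3.6,1],
  [0,0,0,0.1,-0.1,4.4,1],
  [0,0,0,0.1,-0.1,4.6,1],
  [0,0,0,0.1,-0.1,4.8,1],
  [0,0,0,0.1,-0.1,4.9,1],
  [0,0,0,0.1,-0.1,5,1],
  [0,0,0,0.1,-0.1,5,1],
])

```text
time_s: 26.7
tcp_pos: [0.6231, -0.1681, 0.0367]
ee_rot: [[-0.123, -0.992, 0.001], [-0.992, 0.123, -0.0], [-0.0, -0.001, -1.0]]
wrist_force: [-0.3, -0.6, -1.4]
gripper_width: 0.594
gripper_force: 30.0
```

Emit:
arm_command([
  [0,0,0,0,0,0.05,1],
  [0,0,0,0,0,0.1,1],
  [0,0,0,0,0,0.15,1],
  [0,0,0,0,0,0.15,1],
  [0,0,0,0,0,0.15,1],
])

```text
time_s: 27.12
tcp_pos: [0.6227, -0.1683, 0.0345]
ee_rot: [[-0.124, -0.992, -0.0], [-0.992, 0.124, -0.0], [0.0, 0.0, -1.0]]
wrist_force: [-0.6, 0.8, -0.4]
gripper_width: 0.591
gripper_force: 30.0
```

Emit:
arm_command([
  [0,0,0,0,0,0.05,1],
  [0,0,0,0,0,0.1,1],
  [0,0,0,0,0,0.15,1],
  [0,0,0,0,0,0.2,1],
  [0,0,0,0,0,0.2,1],
  [0,0,0,0,0,0.2,1],
])

```text
time_s: 27.62
tcp_pos: [0.6227, -0.1682, 0.0325]
ee_rot: [[-0.124, -0.992, -0.0], [-0.992, 0.124, -0.0], [0.0, 0.0, -1.0]]
wrist_force: [-0.6, -0.4, -2.1]
gripper_width: 0.592
gripper_force: 30.0
```

Emit:
arm_command([
  [0,0,0,0,0,0.05,1],
  [0,0,0,0,0,0.1,1],
  [0,0,0,0,0,0.1,1],
  [0,0,0,0,0,0.1,1],
])

```text
time_s: 27.95
tcp_pos: [0.6227, -0.1682, 0.0325]
ee_rot: [[-0.123, -0.992, 0.0], [-0.992, 0.123, -0.0], [0.0, -0.0, -1.0]]
wrist_force: [-3.2, 1.1, 6.1]
gripper_width: 0.593
gripper_force: 30.0
```

Emit:
arm_command([
  [0,0,0,0,0,-0.1,-0.4],
  [0,0,0,0,0,-0.1,-0.6],
  [0,0,0,0,0,-0.1,-0.7],
  [0,0,0,0,0,-0.1,-0.7],
  [0,0,0,0,0,-0.1,-0.7],
  [0,0,0,0,0,-2,-0.7],
  [0,0,0,0,0,-6,-0.7],
  [0,0,0,0,0,-10,-0.7],
])

```text
time_s: 28.62
tcp_pos: [0.6214, -0.1682, 0.1306]
ee_rot: [[-0.124, -0.992, -0.005], [-0.992, 0.124, 0.0], [0.001, 0.005, -1.0]]
wrist_force: [1.8, -1.1, 1.0]
gripper_width: 0.85
gripper_force: 0.0
```

Emit:
arm_command([
  [0,0,0,3,4,-3,-0.7],
  [0,0,0,6,8,-6,-0.7],
  [0,0,0,9,10,-8,-0.7],
  [0,0,0,12,12,-8,-0.7],
  [0,0,0,15,14,-8,-0.7],
  [0,0,0,18,16,-8,-0.7],
  [0,0,0,21,18,-8,-0.7],
  [0,0,0,21,18,-8,-0.7],
])

```text
time_s: 29.28
tcp_pos: [0.4143, -0.3573, 0.212]
ee_rot: [[-0.129, -0.992, -0.001], [-0.992, 0.129, -0.0], [0.0, 0.001, -1.0]]
wrist_force: [0.5, 0.4, 0.8]
gripper_width: 0.85
gripper_force: 0.0
```

```bash
python3 - <<'E'
from m import *
ims=[]
c=capture('top'); im=c['pixels']; s=capture('scene')['pixels']
cv2.imwrite('pics/end.png',np.vstack([cv2.resize(im[135:265,80:440],(800,289),interpolation=cv2.INTER_CUBIC),cv2.resize(s[100:330,120:420],(405,311),interpolation=cv2.INTER_CUBIC).repeat(1,0) if 0 else cv2.copyMakeBorder(cv2.resize(s[90:330,110:420],(402,311),interpolation=cv2.INTER_CUBIC),0,0,0,398,0)]))
E
```

```text
(no output)
```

View pics/end.png

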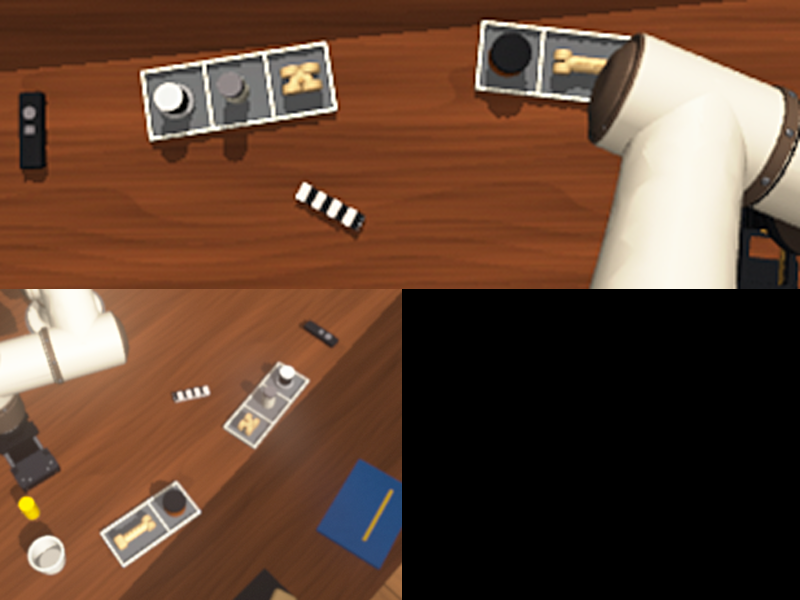

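The final picture shows all five items in their compartments: magnifier, vial and knucklebone in the three-tray, and jar at (510,53) with the long bone at (580,62) in the two-tray. The scale bar, remote, cup and yellow vial haven't moved.

```bash
python3 -c "
from station import finish_job
print(finish_job())"
```

```text
the job is handed in; nothing more can be done
None
```

Both kits are made up and the job is handed in: all five items are in their compartments, and the scale bar, cup, remote and yellow vial were left alone; it took about 29 s of the 131 s allowed.

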